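# Vortex the red-capped tube and keep it running

## Task

Switch the vortex mixer on by pressing the green-marked end of its rocker switch down, then take the red-capped tube out of the rack and, keeping it in the grip and upright, press its foot into the mixer's black rubber cup. The mixer runs only while the spring-loaded cup is held down: press it gently to about half of its 10 mm travel, never down to its stop, and finish while still holding the tube there. Only the tube may touch the cup; leave the other two tubes and everything else on the bench where they are.

Things in the scene. Friction and masses are not known exactly. Their poses are not given: they have to be found in the camera images.
- mixer: Vortex mixer fixed to the bench, white, 200 mm deep (x), 130 wide (y). Origin: centre of underside; x points from the control edge back to the cup. Front 100 mm: grey deck sloping up from 60 to 95 mm high; behind it level at 95. In mm from the origin: rocker at x -60, y -28; black speed knob (28 wide, 14 tall, leave it) at x -60, y 36; cup axis at x 50, y 0.
- power_rocker (a joint): Rocker of the power switch, 30 mm long by 22 mm wide, black, hinged across the deck at its middle. rad: -0.2 off (front end down), +0.2 on (the end nearer the cup, which has a small green bar, down). On counts from +0.1. It stays where it is left; about 2 N on its end moves it, and that end moves about 4 mm in all.
- rocker_on (a point): Point on the top face of the rocker, 10 mm from its hinge, on the green-marked end (nearer the cup): press straight down here, with shut fingers.
- cup_travel (a joint): Downward travel of the spring-loaded rubber cup, m: 0 free, 0.010 at the stop. The spring starts to give at 2.5 N and adds 0.6 N per mm (5.5 N at 5 mm, 8.5 N at the stop).
- mixer_cup: Black rubber cup of the mixer, 54 mm across outside, 44 mm across at the mouth inside, 22 mm tall, open upwards; origin at the centre of its underside, 118 mm over the bench when free.
- cup_floor (a point): Centre of the cup's inner floor, where the tube's foot is pressed: 126 mm over the bench when free, 14 mm below the cup's rim. The flat floor is about 26 mm across, then the wall flares outwards.
- rack: Blue tube rack fixed to the bench, 62 mm (x) by 236 (y) by 63 tall; one row of four places along its y axis, 55 mm apart (-82.5, -27.5, 27.5, 82.5). Origin: centre of its underside. Holes 33 mm wide; tubes come out straight up; a tube's foot stands 5 mm over the bench. Grip across the row (along the rack's x axis), where it is free.
- tube_red_center (a point): Tube with a red screw cap, the one to mix: frosted plastic, 29 mm across, 115 mm tall over all, cap 35 mm across and the top 15 mm; about 50 g. This point is on its axis half-way up (57.5 mm over its foot); z runs up the tube. The top 52 mm stand out of the rack; it can be gripped by the cap or just below it.
- tube_red_foot (a point): Tip of the red-capped tube's conical foot (10 mm wide flat tip, cone 16 mm tall), on its axis.
- tube_red: The red-capped tube as a body; origin at its foot.
- tube_white: A like tube with a white cap, in the rack; origin at its foot. Leave it.
- tube_yellow: A like tube with a yellow cap, in the rack; origin at its foot. Leave it.
- flask: Conical glass flask with a cork, 66 mm across, 116 mm tall; origin under its centre. Leave it.
- beaker: Glass beaker, 68 mm across, 90 mm tall; origin under its centre. Leave it.
- dishes: Stack of three shallow dishes with lids, 94 mm across, 47 mm tall; origin under its centre. Leave it.
- tip_box: Grey box with a clear lid, 85 by 122 mm, 67 mm tall; origin under its centre. Leave it.
- forceps: Steel forceps lying flat, 125 mm long, 6 mm high; origin under the middle. Leave them.

How it is judged:
By the outcome, as a careful person would: the job done as asked, in the order asked, and still so for the second after the job is handed in, while the arm keeps its last pose, push and grip.
It also fails if it takes over 64 s, if anything falls off the work surface, if the arm or the gripper's body presses on something with over 40 N, if the wrist force passes 120 N, or if a joint passes its speed limit or range.

## Robot

A 7-joint arm with a two-finger parallel gripper is mounted at the origin on the work surface. World frame = base frame: x ahead of the robot, y to its left, z up, the work surface at z = 0. Lengths are in m, angles in rad, forces in N, time in s.
With the tool pointing down it reaches from about 0.35 to 0.9 m from the base axis. Payload 19.9 kg.
Tool frame: the origin (TCP) lies between the finger pads; the fingertips stand 19 mm ahead of it and the grasp point (between the pads) is the TCP; z points along the fingers, y is the direction in which the jaws open and shut (so a half turn about z gives the same grasp; the last joint's range is limited). The gripper opens to 94 mm and grips with 3 to 60 N. Pads are 16 mm wide; open, the fingers measure 119 mm over their backs; the gripper's body (75 mm by 177 mm) begins 78 mm behind the grasp point.
Start: joints at [1.298, 0.417, -0.01, 1.614, 0.005, 1.111, -0.053], TCP at [0.143, -0.608, 0.224] pointing down, gripper open.
Joint ranges: [-2.81, 2.81], [-0.39, 2.02], [-1.27, 1.25], [0.06, 2.57], [-1.19, 4.33], [0.19, 2], [-2.82, 2.82]. Speed limits (rad/s): [1.89, 1.89, 2.39, 2.39, 3.01, 3.01, 3.01].

## Interface

Orientations are given as a 3x3 rotation matrix whose columns are the frame's x, y, z axes.
In Python, from rig import robot gives the robot as it stands. Calls block until the motion is done:
- robot.move_ptp(position, orientation): joint-space move of the TCP to a pose.
- robot.move_linear(position, velocity=0.15, frame=None, threshold=None): straight line of the TCP; frame=None keeps the orientation; velocity is the mean speed in m/s. With threshold (N) it stops when the force on the tool has changed by that much, and returns True; else False.
- robot.goto_joints(angles): joint-space move.
- robot.gripper_to(opening): finger opening in m; the grip force is fixed at half the most; returns when the fingers have stopped.
- robot.pause(seconds).
- robot.ik(position, orientation): joint angles nearest the present ones, or None.
- robot.get_state(): the state.
- robot.grab_frame(name): name is "side" or "top"; returns the picture (400x640x3 uint8, red, green, blue); there is no depth.
- robot.camera_info(name): a dict with "fx", "fy", "cx", "cy" (pixels), "dist" ([k1, k2, p1, p2, k3] as OpenCV has them; the pictures are not rectified), "rvec" (rotation vector, rad) and "tvec" (3), from world to camera coordinates, as OpenCV has them. Camera axes: x right, y down, z forward; pixel columns grow to the right and rows downward; lengths in m; the calibration is good to about 2 mm. A picture is of the moment at which its call begins. camera_info takes no time and is no camera call.
A pose or a line that the arm cannot do raises robot.PlanningError and nothing moves.
- robot.sign_off(): hands the job in, once; it reports no verdict.
The state is a dict: "time": time; "qpos": joint angles; "joint_vel": joint speeds; "effort": joint torques, N m; "ee_pos": TCP position; "tool_rot": TCP orientation; "force": force on the tool from outside, world axes, zero at the start; "moment": the same for the moment, N m; "opening": finger opening in m.
Only numpy, scipy, OpenCV 4.12 (cv2) and the standard library are available. Lean on these libraries where they do the work, as an engineer would, in place of code of your own. Each camera call takes 0.05 s, during which the arm holds its last target.

## Working session

There is one attempt and no reset: what is moved stays moved. The work goes in short steps, each a Python script; the robot and the scene stay as the last script left them, time stands still between calls to the robot, and variables do not carry over. Pictures are saved under pics/ and viewed, and the job is handed in when it is done.

```bash
mkdir -p pics; ls
python3 - <<'E'
from rig import robot
import cv2
for n in("side","top"):
    f=robot.grab_frame(n); cv2.imwrite(f"pics/{n}0.png",f[:,:,::-1]); print(n,robot.camera_info(n))
s=robot.get_state(); print(s)
E
```

```text
pics
side {'fx': 475.2002798966207, 'fy': 475.2002798966207, 'cx': 325.48029393789324, 'cy': 191.9893784892717, 'dist': array([-0.10253065,  0.        ,  0.        ,  0.        ,  0.        ]), 'rvec': array([ 0.59226356, -2.72008337,  1.04604565]), 'tvec': array([0.52397212, 0.22594051, 0.85916051])}
top {'fx': 506.44670739154884, 'fy': 506.44670739154884, 'cx': 314.86282645868005, 'cy': 195.079531706061, 'dist': array([-0.00963116,  0.        ,  0.        ,  0.        ,  0.        ]), 'rvec': array([ 2.08359488, -2.14133835,  0.18676658]), 'tvec': array([0.03353392, 0.57239976, 1.15031277])}
{'time': 0.1, 'qpos': array([ 1.29847336,  0.41793286, -0.01033086,  1.61408615,  0.00468816,
        1.11068324, -0.05302555]), 'joint_vel': array([ 9.50675848e-04, -1.87852599e-03,  9.90580989e-04, -2.76593434e-03,
       -1.31072318e-03,  2.80980292e-05, -1.50081692e-03]), 'effort': array([ 2.17460292e-03, -8.52575040e+01,  6.40270840e-01, -4.26695895e+01,
       -4.89254622e-02,  1.63357984e-02,  1.18425018e-05]), 'ee_pos': array([ 0.14292811, -0.60812586,  0.2238878 ]), 'tool_rot': array([[ 9.73477860e-01,  2.28781034e-01, -3.09155571e-04],
       [ 2.28781234e-01, -9.73477306e-01,  1.04048452e-03],
       [-6.29128094e-05, -1.08361763e-03, -9.99999411e-01]]), 'force': array([ 0.01112948, -0.03290196,  0.48270333]), 'moment': array([ 0.00749055, -0.05386662, -0.01060773]), 'opening': 0.09409080070636648}
```

View pics/side0.png

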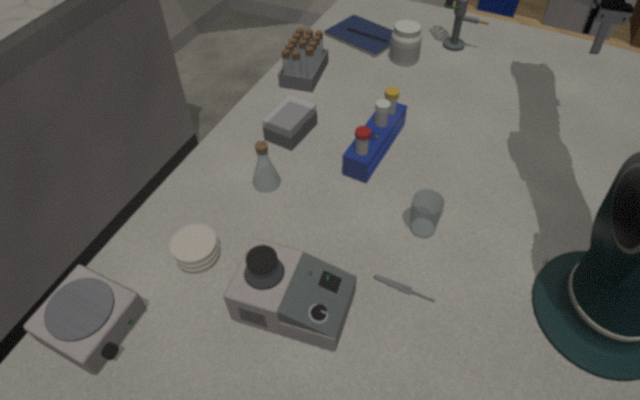

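View pics/top0.png

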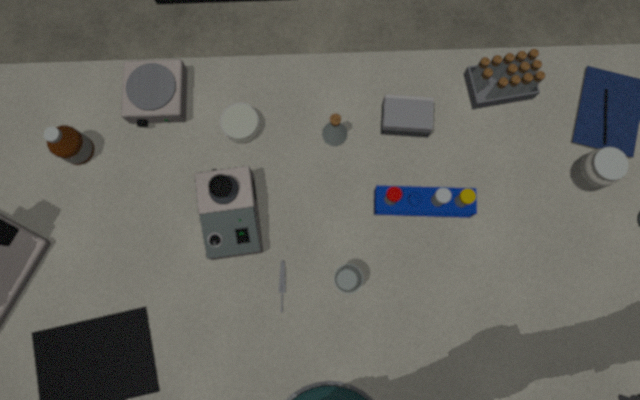

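The side view shows the mixer near (290,290), with the cup at (263,265) and the rack near (375,140). In the top view the mixer is at (229,212) with the cup at (223,187), the rocker is at (242,235) and the red cap is at (394,194). Next I'll enlarge these areas.

Run:
```python
import cv2,numpy as np
t=cv2.imread('pics/top0.png'); s=cv2.imread('pics/side0.png')
def crop(im,x,y,w,h,k,n):
    c=cv2.resize(im[y:y+h,x:x+w],None,fx=k,fy=k,interpolation=cv2.INTER_CUBIC)
    c=cv2.convertScaleAbs(c,alpha=1.5)
    for i in range(0,w,10): cv2.line(c,(i*k,0),(i*k,6 if i%50 else 14),(0,255,255),1)
    for i in range(0,h,10): cv2.line(c,(0,i*k),(6 if i%50 else 14,i*k),(0,255,255),1)
    cv2.imwrite('pics/'+n,c)
crop(t,180,160,100,105,5,'t_mix.png'); crop(t,360,170,130,60,6,'t_rack.png')
crop(s,215,235,150,115,5,'s_mix.png'); crop(s,330,75,90,110,5,'s_rack.png')
```

```text
(no output)
```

View pics/t_mix.png

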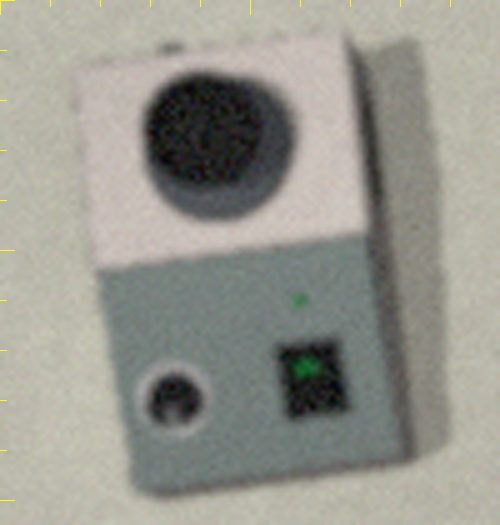

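View pics/t_rack.png

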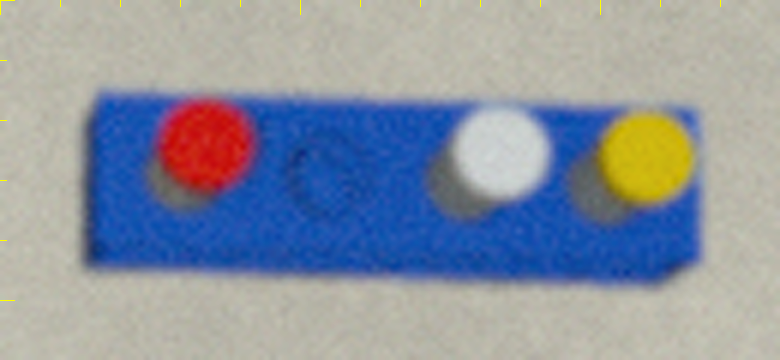

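View pics/s_mix.png

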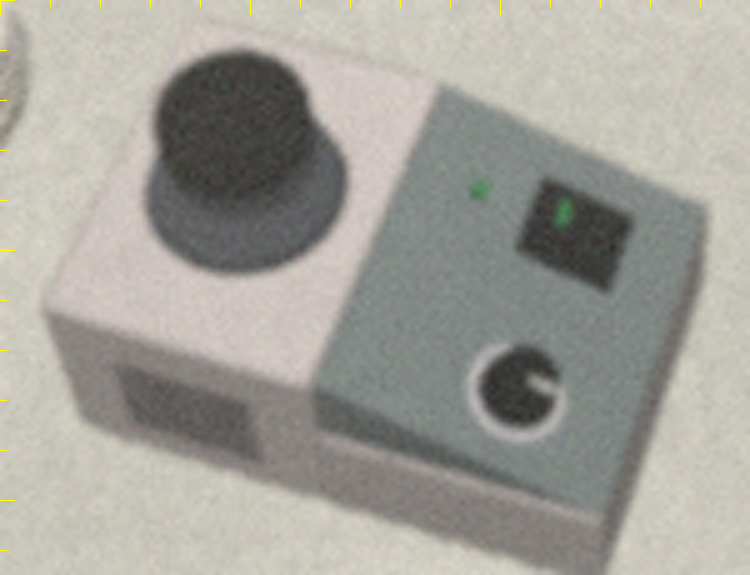

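View pics/s_rack.png

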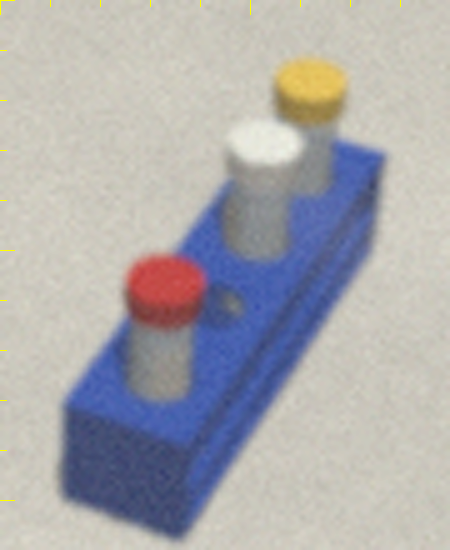

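```bash
cat > h.py <<'E'
import numpy as np,cv2
from scipy.optimize import least_squares
from rig import robot
C={n:robot.camera_info(n) for n in("side","top")}
def proj(n,P):
    c=C[n];K=np.array([[c['fx'],0,c['cx']],[0,c['fy'],c['cy']],[0,0,1]])
    return cv2.projectPoints(np.asarray(P,float).reshape(-1,3),c['rvec'],c['tvec'],K,c['dist'])[0].reshape(-1,2)
def place(p,L):
    x,y,a=p;L=np.asarray(L,float)
    return np.c_[x+L[:,0]*np.cos(a)-L[:,1]*np.sin(a),y+L[:,0]*np.sin(a)+L[:,1]*np.cos(a),L[:,2]]
def fit(obs,p0):
    def r(p): return np.concatenate([(proj(n,place(p,[l]))[0]-uv) for n,l,uv in obs])
    s=least_squares(r,p0,loss='soft_l1'); return s.x,r(s.x).reshape(-1,2)
def full(u,v,ox,oy,k): return np.array([ox+(u+.5)/k-.5,oy+(v+.5)/k-.5])
E
python3 - <<'E'
from h import *
tm=lambda u,v:full(u,v,180,160,5); sm=lambda u,v:full(u,v,215,235,5)
tr=lambda u,v:full(u,v,360,170,6); sr=lambda u,v:full(u,v,330,75,5)
M=[("top",(.1,.065,.095),tm(80,70)),("top",(.1,-.065,.095),tm(348,37)),("top",(0,.065,.095),tm(97,268)),("top",(0,-.065,.095),tm(367,233)),
("top",(-.1,-.065,.06),tm(410,458)),("top",(.05,0,.14),tm(205,128)),
("side",(0,-.065,.095),sm(440,85)),("side",(0,.065,.095),sm(312,388)),("side",(.1,.065,.095),sm(43,308)),("side",(.1,-.065,.095),sm(195,20)),
("side",(-.1,-.065,.06),sm(707,210)),("side",(-.1,.065,.06),sm(603,517))]
np.set_printoptions(precision=4,suppress=True)
for sel in("top","side","topside"):
    p,r=fit([o for o in M if o[0] in sel],[.6,.2,0]);print(sel,p);print(r.round(1).tolist())
R=[("top",(.031,.118,.063),tr(97,93)),("top",(.031,-.118,.063),tr(697,108)),("top",(-.031,.118,.063),tr(90,265)),
("side",(.031,.118,.063),sr(67,405)),("side",(-.031,.118,.063),sr(188,445)),("side",(-.031,-.118,.063),sr(385,155)),
("side",(-.031,.118,.0),sr(183,538)),("side",(.031,.118,.0),sr(62,497))]
for sel in("top","side","topside"):
    p,r=fit([o for o in R if o[0] in sel],[.6,-.2,0]);print(sel,p);print(r.round(1).tolist())
    print(place(p,[(0,.0825,0),(0,.0275,0),(0,-.0275,0),(0,-.0825,0)]).tolist())
for sel in("top","side","topside"):
    p,r=fit([o for o in [("top",(0,0,.12),tr(207,144)),("side",(0,0,.12),sr(167,277))] if o[0] in sel],[.6,-.1,0]);print('red',p,r)
p,r=fit([("top",(0,0,.12),tr(502,153))],[.6,-.1,0]);print('w',p)
p,r=fit([("top",(0,0,.12),tr(648,157))],[.6,-.1,0]);print('y',p)
E
```

```text
top [0.535  0.221  0.1098]
[[-1.0, -1.1], [0.6, -2.0], [-0.5, 1.3], [1.6, 0.6], [-0.1, 0.1], [-0.1, 0.2]]
side [0.5371 0.2248 0.1203]
[[1.1, -0.9], [-0.1, 0.8], [-1.5, 0.1], [-0.9, -1.4], [0.8, -1.1], [0.3, 1.8]]
topside [0.5363 0.2233 0.1129]
[[-2.1, -1.5], [-0.5, -2.6], [-1.5, 0.8], [0.6, -0.1], [-1.0, -0.6], [-1.3, -0.3], [2.1, -1.3], [0.5, 0.2], [-0.7, -0.8], [0.2, -2.1], [1.6, -1.2], [0.7, 1.5]]
top [ 0.5527 -0.2425 -0.0462]
[[-0.4, 1.0], [-0.3, 0.2], [0.8, -1.8]]
[[0.5564730782269918, -0.1600560797424881, 0.0], [0.5539313878901557, -0.21499731935565697, 0.0], [0.5513896975533197, -0.2699385589688258, 0.0], [0.5488480072164836, -0.32487979858199467, 0.0]]
side [ 0.5571 -0.2449 -0.0556]
[[-0.6, -0.9], [0.4, -0.0], [0.1, -0.5], [-0.0, 1.0], [0.1, 0.3]]
[[0.561644773681671, -0.16255492688176237, 0.0], [0.5585904374269152, -0.21747005257626373, 0.0], [0.5555361011721592, -0.2723851782707651, 0.0], [0.5524817649174034, -0.32730030396526644, 0.0]]
topside [ 0.5555 -0.2432 -0.057 ]
[[-0.0, -0.6], [0.1, -0.5], [0.9, -3.5], [-0.3, -0.3], [0.7, 0.7], [0.6, 0.1], [0.3, 1.7], [0.3, 1.0]]
[[0.5601687989682683, -0.16082676266715254, 0.0], [0.5570333433885023, -0.2157373164642808, 0.0], [0.5538978878087363, -0.270647870261409, 0.0], [0.5507624322289703, -0.3255584240585373, 0.0]]
red [ 0.5587 -0.1611  0.    ] [[0. 0.]]
red [ 0.5613 -0.1632  0.    ] [[-0.  0.]]
red [ 0.5599 -0.1616  0.    ] [[ 0.1981 -0.5138]
 [ 0.3192  0.6218]]
w [ 0.5521 -0.2708  0.    ]
y [ 0.549 -0.325  0.   ]
```

Run:
```python
from h import *
np.set_printoptions(precision=4,suppress=True)
tm=lambda u,v:full(u,v,180,160,5); sm=lambda u,v:full(u,v,215,235,5)
# free 3D triangulation of rocker centre, knob, green bar
def tri(ot,os):
    f=lambda P:np.r_[proj("top",P)[0]-ot,proj("side",P)[0]-os]
    s=least_squares(f,[.5,.2,.08]);return s.x,s.fun
print('rocker',tri(tm(314,378),sm(577,234)));print('green',tri(tm(307,367),sm(565,213)))
p=[.5363,.2233,.1129]
print(place(p,[(-.06,-.028,.078),(-.05,-.028,.08),(.05,0,.14)]))
for n in("top","side"):
    print(n,fit([(n,(-.06,-.028,.077),tm(314,378) if n=="top" else sm(577,234))],p)[0])
print('cup top',fit([("top",(0,0,.14),tm(205,128))],[.58,.22,0])[0],proj("side",[[.586,.229,.14]])*5-np.array([215,235])*5)
s=robot.get_state();print(s['time'])
a=.1129;R=np.array([[np.cos(a),np.sin(a),0],[np.sin(a),-np.cos(a),0],[0,0,-1]])
print(robot.ik([.49,.19,.2],R))
for b in(-.056,-.056+np.pi):
    y=np.array([np.cos(b),np.sin(b),0]);z=np.array([0,0,-1.]);print(robot.ik([.56,-.1615,.2],np.c_[np.cross(y,z),y,z]),robot.ik([.586,.229,.25],np.c_[np.cross(y,z),y,z]))
```

```text
rocker (array([0.4803, 0.1878, 0.0749]), array([-0.0593, -0.2647,  0.1982,  0.0547]))
green (array([0.4841, 0.189 , 0.0879]), array([-0.0807, -0.3534,  0.2645,  0.073 ]))
[[0.4798 0.1887 0.078 ]
 [0.4898 0.1898 0.08  ]
 [0.586  0.2289 0.14  ]]
top [0.5359 0.2219 0.113 ]
side [0.5366 0.2235 0.1129]
cup top [0.5852 0.2261 0.    ] [[234.4236 112.2543]]
0.1
[ 0.334   0.4104 -0.9432  1.8628  0.3791  1.0606 -2.2174]
[ 0.7035  0.431  -0.6131  1.7309  0.278   1.0677 -0.058 ] [ 0.2505  0.584  -0.9821  1.5502  0.4995  1.2777 -0.8577]
[-0.5465  0.5938  1.0846  1.772  -0.5771  1.1353 -2.4729] [ 0.3027  0.6316 -1.085   1.5486  0.5709  1.3101  2.2328]
```

```bash
cat >> h.py <<'E'
def Rt(b): # tool y at angle b, pointing down
    y=np.array([np.cos(b),np.sin(b),0]);z=np.array([0,0,-1.]);return np.c_[np.cross(y,z),y,z]
def st(): 
    s=robot.get_state();print('t %.2f'%s['time'],'ee',s['ee_pos'].round(4),'F',s['force'].round(2),'open %.4f'%s['opening'],'yaw %.3f'%np.arctan2(s['tool_rot'][1,1],s['tool_rot'][0,1]));return s
def pic(n,x=0,y=0,w=640,h=400,k=1,f=None):
    c=robot.grab_frame(n)[y:y+h,x:x+w,::-1];c=cv2.resize(c,None,fx=k,fy=k,interpolation=cv2.INTER_CUBIC);cv2.imwrite('pics/'+f,cv2.convertScaleAbs(c,alpha=1.4))
E
python3 - <<'E'
from h import *
robot.gripper_to(0)
p=np.array([.4885,.189,.2]);R=Rt(.1129-np.pi/2)
robot.move_ptp(p,R);st()
p[2]=.125;robot.move_linear(p,.12);st()
p[2]=.080;print(robot.move_linear(p,.015,threshold=8));st()
pic("side",215,185,150,145,4,'press_s.png')
E
```

```text
t 4.57 ee [0.4888 0.1884 0.1999] F [ 0.04 -0.71  0.11] open 0.0006 yaw -1.459
t 5.34 ee [0.4887 0.1893 0.1255] F [-0.38 -0.39  0.18] open 0.0003 yaw -1.458
True
t 6.77 ee [0.4897 0.1892 0.1075] F [2.68 0.36 3.97] open 0.0003 yaw -1.458
```

View pics/press_s.png

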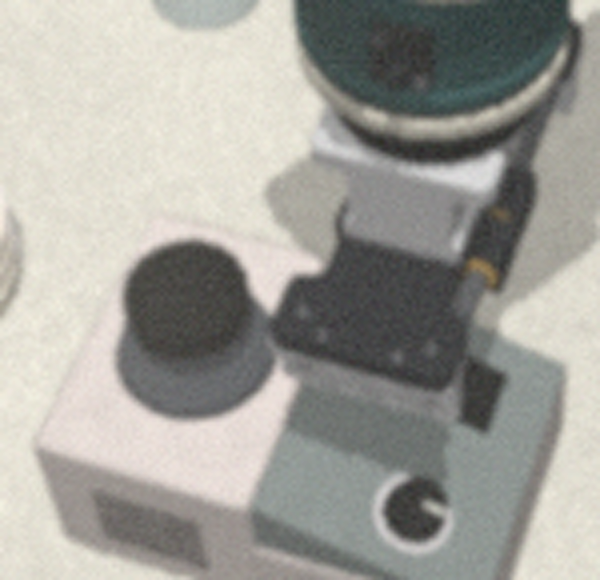

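The side view shows the shut fingers on the rocker's green end. The tip is at z 0.0885, so this is probably first contact only, and I'll press further.

Run:
```python
from h import *
p=robot.get_state()['ee_pos'].copy();p[:2]=[.4885,.189]
for z in np.arange(.1065,.0955,-.0015):
    p[2]=z;robot.move_linear(p,.02);s=st()
    if abs(s['force'][2])>14: break
pic("side",215,185,150,145,4,'press_s2.png')
```

```text
t 7.07 ee [0.4891 0.1892 0.1068] F [4.   0.09 5.43] open 0.0009 yaw -1.458
t 7.32 ee [0.4884 0.189  0.105 ] F [ 3.09 -0.24  2.77] open 0.0004 yaw -1.458
t 7.57 ee [0.4887 0.1892 0.1042] F [-0.57 -2.1  19.46] open 0.0003 yaw -1.458
```

View pics/press_s2.png

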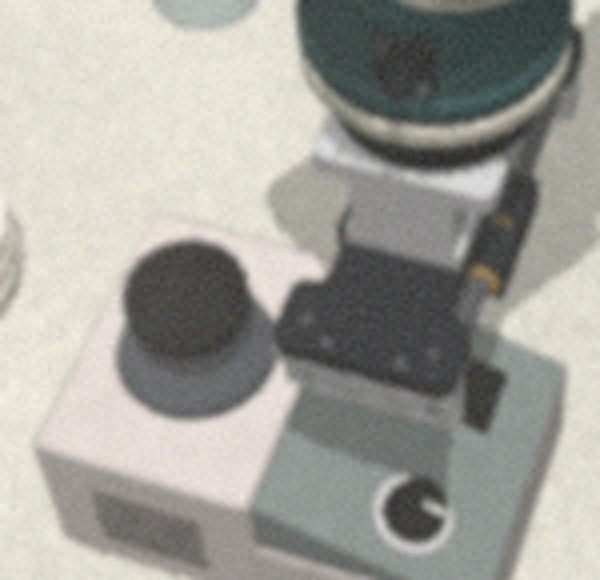

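The force went hard at tip z 0.085, which is either the rocker's stop or the deck. I'll lift and look.

Run:
```python
from h import *
p=robot.get_state()['ee_pos'].copy()
p[2]=.25;robot.move_linear(p,.3)
robot.gripper_to(.065)
robot.move_ptp([.56,-.1615,.22],Rt(-.056));st()
pic("side",215,235,150,115,5,'after_s.png');pic("top",180,160,100,105,5,'after_t.png');pic("side",f='full_s.png')
```

```text
t 11.05 ee [ 0.5601 -0.1607  0.2202] F [ 0.28 -0.19 -0.54] open 0.0651 yaw -0.056
```

View pics/after_s.png

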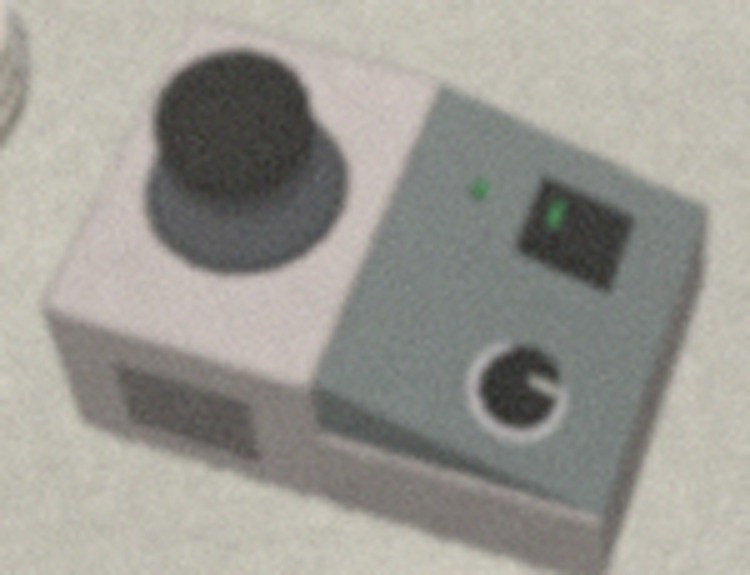

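View pics/after_t.png

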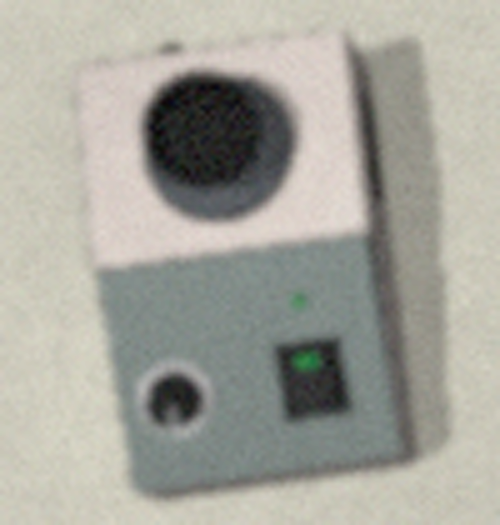

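View pics/full_s.png

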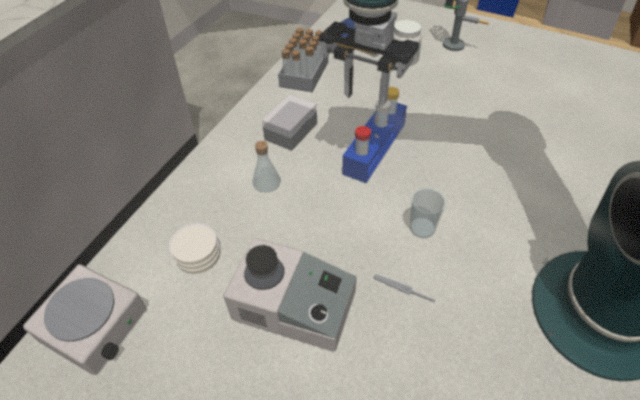

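The green bar moved from (565,213) to (556,214) in the side crop and from (307,367) to (307,361) in the top crop. I'll convert that to a rocker angle.

Run:
```python
from h import *
tm=lambda u,v:full(u,v,180,160,5); sm=lambda u,v:full(u,v,215,235,5)
def tri(ot,os):
    f=lambda P:np.r_[proj("top",P)[0]-ot,proj("side",P)[0]-os]
    return least_squares(f,[.5,.2,.08]).x
a=tri(tm(307,367),sm(565,213));b=tri(tm(307,361),sm(556,214));print(a,b,b-a)
def pt(d,h,q):
    t=.337-q; return place([.5363,.2233,.1129],[(-.06+d*np.cos(t)-h*np.sin(t),-.028,.074+d*np.sin(t)+h*np.cos(t))])[0]
for d in(.010,.012):
  A=pt(d,.004,-.2)
  for q in(0,.1,.2): 
    B=pt(d,.004,q); print(d,q,(B-A)*1e3,[((proj(n,B)-proj(n,A))*5).round(1).tolist() for n in("top","side")])
```

```text
[0.48411615 0.18896647 0.08785612] [0.48730625 0.18936953 0.08564598] [ 0.0031901   0.00040306 -0.00221014]
0.01 0 [ 1.55866274  0.17672453 -1.47101762] [[[0.1, -3.0]], [[-4.2, 1.1]]]
0.01 0.1 [ 2.22085733  0.25180557 -2.31653215] [[[0.3, -4.2]], [[-6.0, 1.8]]]
0.01 0.2 [ 2.79587048  0.3170018  -3.22435536] [[[0.5, -5.2]], [[-7.5, 2.8]]]
0.012 0 [ 1.72659408  0.19576495 -1.83282407] [[[0.2, -3.2]], [[-4.7, 1.5]]]
0.012 0.1 [ 2.44502003  0.27722162 -2.87007817] [[[0.4, -4.5]], [[-6.6, 2.5]]]
0.012 0.2 [ 3.05696348  0.34660509 -3.97433279] [[[0.7, -5.5]], [[-8.2, 3.7]]]
```

Run:
```python
from h import *
def cen(im,x,y,w,h):
    c=im[y:y+h,x:x+w].astype(float); g=np.clip(c[...,1]-np.maximum(c[...,0],c[...,2])-12,0,None)
    Y,X=np.mgrid[y:y+h,x:x+w];return np.array([(g*X).sum(),(g*Y).sum()])/g.sum()
for n,b in(("top",(235,228,14,14)),("side",(320,270,16,16))):
    o=cv2.imread(f'pics/{n}0.png')[...,::-1]; f=np.mean([robot.grab_frame(n) for _ in range(2)],0)
    print(n,(cen(f,*b)-cen(o,*b))*5)
```

```text
top [-0.00787648 -7.30158492]
side [-8.48550725  1.55797101]
```

The rocker is fully on: the green bar's motion matches +0.2 rad. Next is the tube.

Run:
```python
from h import *
p=np.array([.56,-.1615,.15])
robot.move_linear(p,.15)
p[2]=.111;print(robot.move_linear(p,.06,threshold=8));st()
robot.gripper_to(.0);st()
pic("side",310,30,130,160,4,'grip_s.png')
```

```text
False
t 12.82 ee [ 0.5601 -0.1614  0.1112] F [0.18 1.   0.85] open 0.0654 yaw -0.056
t 13.41 ee [ 0.5601 -0.1615  0.1111] F [ 0.15 -0.74  0.99] open 0.0341 yaw -0.056
```

View pics/grip_s.png

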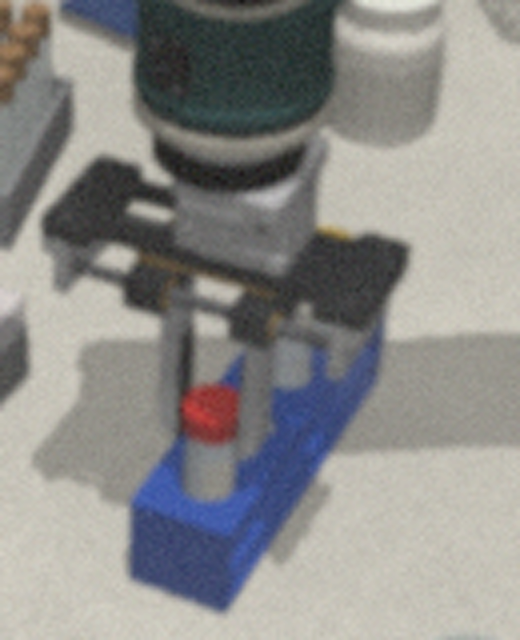

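The side view shows the pads closed on the red cap at opening 34 mm, with the tube still upright. I'll lift and check it.

Run:
```python
from h import *
p=np.array([.56,-.1615,.29])
robot.move_linear(p,.12);st()
p=np.array([.5855,.228,.29])
robot.move_linear(p,.2);robot.pause(.3);st()
pic("side",200,100,150,180,3,'over_s.png');pic("top",f='over_t.png')
```

```text
t 15.10 ee [ 0.5598 -0.1615  0.2894] F [-0.27 -0.59 -0.85] open 0.0340 yaw -0.056
t 17.50 ee [0.5856 0.2278 0.29  ] F [-1.05  0.43 -0.37] open 0.0339 yaw -0.056
```

View pics/over_s.png

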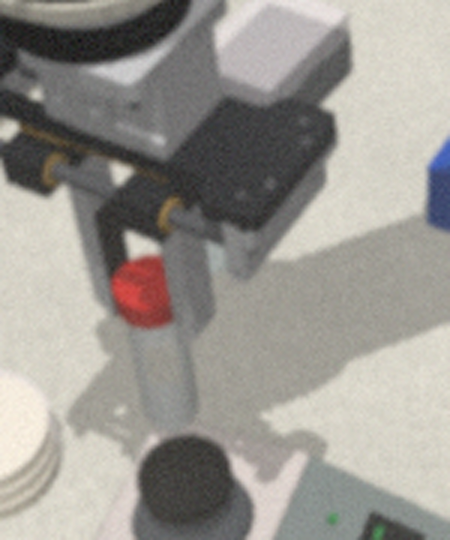

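View pics/over_t.png

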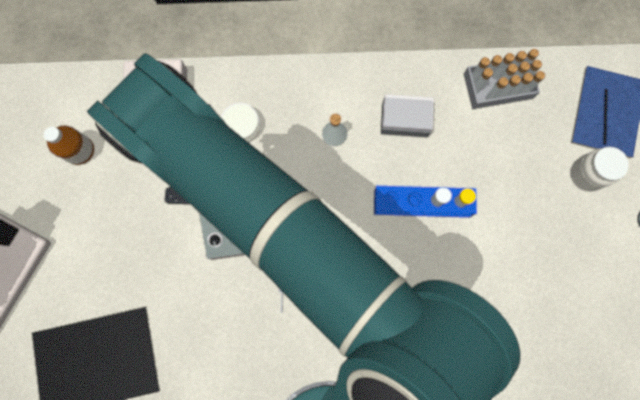

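The tube hangs in the grip over the cup, and the white and yellow tubes are still in the rack. I'll overlay the predicted tube and cup outlines to check tilt and offset.

```bash
cat > ov.py <<'E'
from h import *
def overlay(f,cup,foot,x,y,w,h,k,capz=None):
    im=robot.grab_frame("side")[y:y+h,x:x+w,::-1];im=cv2.convertScaleAbs(cv2.resize(im,None,fx=k,fy=k,interpolation=cv2.INTER_CUBIC),alpha=1.4)
    t=np.linspace(0,2*np.pi,60)
    def ring(c,z,r,col):
        P=np.c_[c[0]+r*np.cos(t),c[1]+r*np.sin(t),0*t+z];q=((proj("side",P)-[x,y]+.5)*k).astype(np.int32);cv2.polylines(im,[q],True,col,1)
    ring(cup,.140,.027,(0,255,255));ring(cup,.118,.027,(0,255,255))
    for z,r,col in((0,.005,(0,255,0)),(.016,.0145,(0,255,0)),(.1,.0175,(255,0,255)),(.115,.0175,(255,0,255))): ring(foot,foot[2]+z,r,col)
    cv2.imwrite('pics/'+f,im)
E
python3 - <<'E'
from ov import *
e=robot.get_state()['ee_pos']
overlay('ov1.png',[.586,.2285],e-[0,0,.106],215,165,80,120,5)
E
```

```text
(no output)
```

View pics/ov1.png

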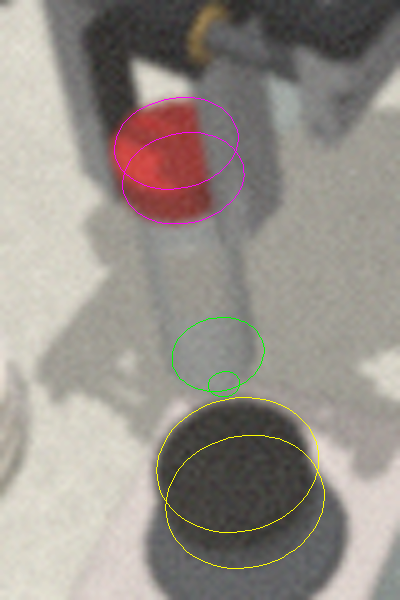

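The tube is about 1° off vertical and its foot sits about 2 mm towards image left, well inside the ±8 mm room on the cup floor. I'll trim x by 1.5 mm and go down under force monitoring.

```bash
cat >> h.py <<'E'
def favg(n=8,dt=.04):
    F=[]
    for _ in range(n): robot.pause(dt);F.append(robot.get_state()['force'])
    return np.mean(F,0),np.std(F,0)
E
python3 - <<'E'
from ov import *
p=np.array([.5842,.2285,.242])
print(robot.move_linear(p,.08,threshold=8));s=st();robot.pause(.3);print(favg())
overlay('ov2.png',[.586,.2285],s['ee_pos']-[0,0,.106],215,165,80,120,5)
E
```

```text
False
t 18.40 ee [0.5843 0.2287 0.2423] F [-0.46  0.05  0.63] open 0.0340 yaw -0.056
(array([-0.03831954,  0.11079239, -0.16430455]), array([0.64224446, 0.44106575, 0.39810257]))
```

View pics/ov2.png

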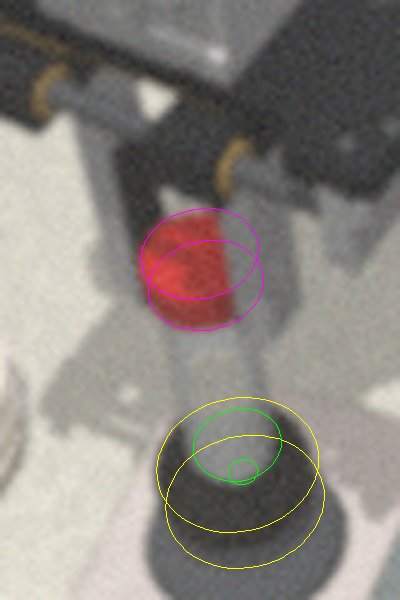

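The foot is inside the mouth and centred (tube edges at about 187 and 275, rim centre at 235). I'll go down in small steps.

Run:
```python
from h import *
f0,_=favg(6);print('base',f0.round(2))
p=np.array([.5842,.2285,.2345]);robot.move_linear(p,.03,threshold=6)
for z in np.arange(.234,.2285,-.0007):
    p[2]=z;robot.move_linear(p,.02);f,sd=favg(5,.03);e=robot.get_state();print('%.2f'%e['time'],e['ee_pos'].round(4),(f-f0).round(2),sd.round(1))
    if f[2]-f0[2]>4.3: break
```

```text
base [ 0.07 -0.15 -0.52]
20.15 [0.5842 0.2285 0.2341] [-0.17  0.04 -0.03] [0.6 0.2 0.3]
20.57 [0.5842 0.2285 0.2333] [-0.38  0.11 -0.06] [0.5 0.4 0.5]
20.98 [0.5842 0.2285 0.2326] [-0.07 -0.26  0.28] [0.4 0.3 0.2]
21.40 [0.5843 0.2285 0.232 ] [0.12 0.09 2.63] [0.2 0.2 0.1]
21.82 [0.5842 0.2285 0.2312] [ 0.32 -0.22  3.22] [0.4 0.4 0.3]
22.23 [0.5842 0.2285 0.2305] [0.42 0.3  3.45] [0.3 0.2 0.4]
22.65 [0.5842 0.2285 0.2298] [0.39 0.22 3.98] [0.3 0.2 0.4]
23.07 [0.5842 0.2285 0.2292] [0.81 0.42 4.32] [0.3 0.2 0.2]
```

Contact was at z 0.2321, and the force follows 2.5 N + 0.6 N/mm. For 5 mm of travel the target is z 0.2271.

Run:
```python
from ov import *
f0=np.array([.07,-.15,-.52])
p=np.array([.5842,.2285,.2292])
for z in(.2285,.2278,.2271):
    p[2]=z;robot.move_linear(p,.02);f,sd=favg(6,.03);e=robot.get_state();print('%.2f'%e['time'],e['ee_pos'].round(4),(f-f0).round(2),sd.round(1))
robot.pause(1);f,sd=favg(10,.05);s=st();print((f-f0).round(2))
overlay('ov3.png',[.586,.2285],s['ee_pos']-[0,0,.106],215,165,80,120,5);pic("side",f='fin_s.png')
```

```text
23.52 [0.5842 0.2285 0.2285] [ 0.22 -0.19  4.77] [0.3 0.3 0.6]
23.97 [0.5842 0.2285 0.2278] [0.34 0.26 5.38] [0.5 0.3 0.4]
24.42 [0.5842 0.2285 0.2271] [0.22 0.59 5.27] [0.2 0.5 0.2]
t 25.92 ee [0.5842 0.2285 0.2271] F [0.38 0.22 4.44] open 0.0344 yaw -0.056
[0.61 0.17 5.53]
```

View pics/ov3.png

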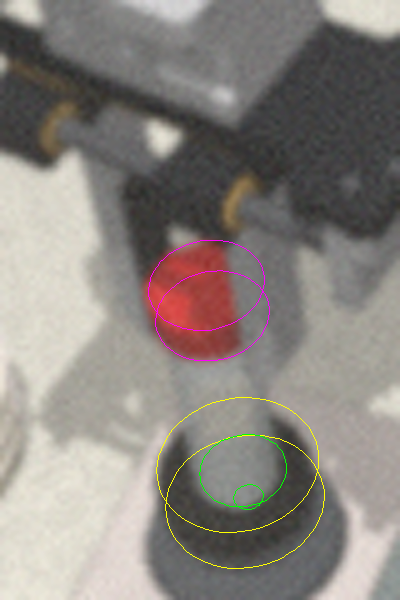

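View pics/fin_s.png

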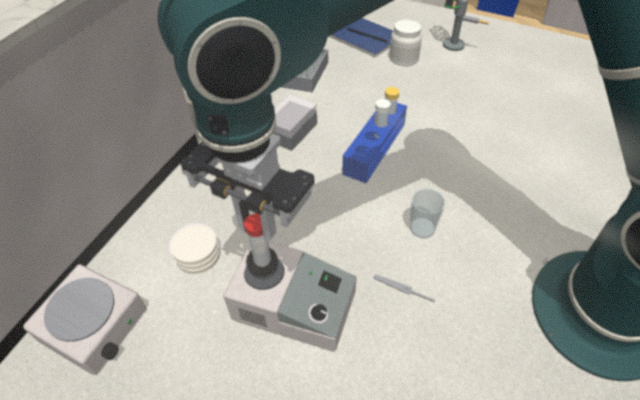

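The cup is visibly lower with the tube held upright in it, the rocker is still on, and the force is steady at 5.5 N. Handing in.

Run:
```python
from h import *
robot.sign_off();st()
```

```text
the job is handed in; nothing more can be done
the job is handed in; nothing more can be done
```

The job is handed in at about 26 s of the 64 s allowed: the mixer is switched on and the arm is holding the red-capped tube in the cup at about half travel.

- **Rocker:** I pressed the green-marked end down with shut fingers. The press peaked at about 19 N. In both cameras the green bar then moved as a full swing to about +0.2 rad would make it, and it still showed on in the last picture.
- **Tube:** I gripped it by the cap, lifted it straight up and carried it over to the cup. It hangs about 1° off vertical, and its foot is within about 2 mm of the cup's axis.
- **Cup:** The foot touched at TCP z 0.2321 m, and I pressed to 0.2271 m, which is about 5.0 mm of travel. The average force held at 5.5 N, matching the spring figure for 5 mm; single readings scattered by about ±1 N.
- **Everything else:** The white and yellow tubes, beaker, dishes and forceps look undisturbed in the last side picture. The flask was hidden behind the gripper in that picture. It was in place in the top picture taken before the press, and the arm did not go near it after that.

No check failed or disagreed beyond the 2–4 mm mismatch between the two cameras' position fits. I had no direct reading of the rocker angle or cup travel, so both are inferred from the pictures, the arm position and the force.

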